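Turn the leaf of the banknote reference binder

ROBOT

A 6-joint arm with a two-finger parallel gripper is mounted at the origin on the work surface. World frame = base frame: x ahead of the robot, y to its left, z up, the work surface at z = 0. Lengths are in m, angles in rad, forces in N, time in s.
With the tool pointing down it reaches from about 0.35 to 0.95 m from the base axis. Payload 17.4 kg.
Tool frame: the origin (TCP) lies midway between the tips of the shut fingers; the grasp point (between the pads) lies 19 mm behind it (arm.pinch_z is the z of the grasp point in the tool frame, in m); z points along the fingers, y is the line along which they close (so a half turn about z gives the same grasp; the last joint's range is limited). The gripper opens to 93 mm and grips with 3 to 60 N. Pads are 15 mm wide; open, the fingers measure 128 mm over their backs; the gripper's body (75 mm by 188 mm) begins 65 mm behind the grasp point.
Start: joints at [1.134, 0.116, 1.442, -0, 1.584, -0.038], TCP at [0.262, 0.622, 0.219] pointing down, gripper open.
Joint ranges: [-2.83, 2.83], [-0.83, 2.19], [0.07, 2.5], [-1.14, 4.28], [0.01, 3], [-2.97, 2.97]. Speed limits (rad/s): [1.89, 1.89, 2.22, 3.14, 3.14, 3.14].

INTERFACE

Orientations are given as a rotation vector (axis times angle).
In Python, from rig import sensors, grab_frame, camera_params, order, find_in, outline_of, arm gives the robot as it stands.
- The arm moves only by the shell command python3 -m creep 'ROWS'. ROWS is JSON, a list of rows, each an object with "claw": the finger opening in m, from 0 to 0.093; "offset": the shift along the tool's x, y, z in m, a list of three; "rot": the turn, a rotation vector about the tool's x, y, z in degrees, a list of three. In form: [{"claw": claw, "offset": [x, y, z], "rot": [wx, wy, wz]}, ...]. A call has 1 to 12 rows; each row is the pose to reach, as a shift and turn from the pose commanded when the call began, along the tool's axes at that moment; what a row does not reach only later rows make up. A row lasts 1/10 s, in which the tool goes at most 50 mm and 8.59 degrees, less where a joint would pass 70% of its speed; a pose out of reach is approached as far as the arm can. A call with a gripper value outside its range is refused whole. The fingers move at their own pace and stop on an object; the grip force is fixed at half the most. Time passes only in rows, so rows that repeat a pose let the fingers close. It gives the time, the measured TCP pose, the force, the opening and the grip force at its end, in the units of the state.
- sensors.get_obs(): the state, without advancing time (a new reading comes with each control period).
- grab_frame(name): name is "scene" or "top" or "wrist"; returns the picture (384x512x3 uint8, red, green, blue); there is no depth.
- camera_params(name): a dict with "intrinsics" (3x3 intrinsics, pixels), "R" (3x3) and "t" (3): a world point X has camera coordinates R X + t. Camera axes: x right, y down, z forward; pixel columns grow to the right and rows downward; lengths in m; the calibration is good to about 2 mm. A picture is of the moment at which its call begins: read the wrist's pose just before it. camera_params takes no time and is no camera call; for the wrist camera it gives the pose at the moment of the call.
- order.sign_off(): hands the job in; it is judged then, once.
Trained networks look in the newest picture that a camera, given by its name, has taken for a name from the list of things; names that differ only in an ending like _2 or _b are one class to them, and where a whole thing is asked for, a point or a joint stands for the part that bears it (a point fixed in the world has none). Each returns a list of dicts, best first, with "p" (0 to 1); they miss things now and then, are a little off and sometimes report something else, mostly with a low value. They report only what shows in the picture. A call takes as long as a camera call.
- find_in(camera, name): "centre" ([x, y, z] in m, in world coordinates, good to about 4 mm: the middle of the surface that is visible of it).
- outline_of(camera, name): "region" (384x512 bool, what is visible of it).
The state is a dict: "time": time; "joint_pos": joint angles; "qd": joint speeds; "tau": joint torques, N m; "eef_pos": TCP position; "tool_rot": TCP orientation; "force": force on the tool from outside, world axes, zero at the start; "wrist_torque": the same for the moment, N m; "opening": finger opening in m; "grasp_force": force on a finger pad.
Only numpy, scipy, OpenCV 4.12 (cv2) and the standard library are available. Lean on these libraries where they do the work, as an engineer would, in place of code of your own. Each camera call takes 0.05 s, during which the arm holds its last target. There are 200 camera calls.

TASK

On the bench lies an open reference binder with one stiff leaf standing half-raised over its left half, as the robot sees it. With the fingertips, push that leaf from underneath, up and over the spine, and press it down gently so that it lies flat on the other side; do not pinch it or throw it over. Leave the lower leaf lying flat on the left half, and do not disturb the jar, the weight or the dish.

Things in the scene. Friction and masses are not known exactly. Their poses are not given: they have to be found in the camera images.
- binder: open binder fixed to the bench, black base board 190 x 385 x 8 mm (x, y, z), spine along its x through the middle. Origin: centre of its underside on the bench; z up. Its +y half is on the robot's left (yaw within 0.5 rad). Paper stack tops above the bench: +y half 24 mm (lower leaf on it), -y half 31 mm (turned leaf must lie on it). All but the raised leaf is below 42 mm.
- spine (a point): middle of the hinge rod of the raised leaf, 34 mm above the bench over the binder's origin; axes as the binder's: x along the rod.
- leaf_turn (a joint): angle of the raised leaf about the spine, rad: 0 = flat on the +y half, pi/2 = upright, pi (its stop) = flat on the -y half. It starts between 0.45 and 0.85. The hinge is stiff: the leaf stays at any angle where it is left; moving it takes about 1 to 3 N at right angles to it near its free edge.
- leaf: raised leaf: rigid grey plastic panel with paper insets, 170 mm along the spine (its x), 4 mm thick (z), about 0.12 kg. Origin on the hinge axis at the middle of the spine, in the leaf's mid-plane; the panel runs along its y from 12 mm to the free edge at 172 mm. Its z points up when on the +y half, down when on the -y half; the face to push is -z.
- lower_turn (a joint): angle of the lower leaf, an equal panel lying flat on the +y half below the raised one (its upper face 29 mm above the bench); 0 = flat. It is to stay there.
- jar: closed white jar with a black cap, 56 mm across, 70 mm tall, loose; origin at the centre of its underside. Bystander.
- weight: steel calibration weight with a grip knob, 38 mm across, 61 mm tall, loose; origin at the centre of its underside. Bystander.
- dish: round aluminium weighing dish, 84 mm across, 22 mm tall, loose; origin at the centre of its underside. Bystander. Jar, weight and dish stand, in any order, one beyond the binder's far (+x) edge, one before its near (-x) edge, one beyond its right (-y) edge; its left (+y) side is free.

How it is judged:
On the way:
1. the leaf is pushed up past upright (value of joint leaf_turn above 1.6 rad), for 0.05 s.
At the end, for the whole second after the job is handed in: the leaf lies flat and at rest on the -y half (within 0.08 rad of its stop), the lower leaf is still flat on the +y half (within 0.08 rad), and jar, weight and dish are within 20 mm of where they stood (value of joint leaf_turn above 3.06 rad and velocity of joint leaf_turn between -0.05 and 0.05 rad/s and value of joint lower_turn below 0.08 rad and distance of each of jar, weight, dish from where it was at the start of the episode below 0.02 m); the robot touches nothing.
It fails at once if the leaf is thrown or slammed over (turns faster than 4 rad/s) (velocity of joint leaf_turn above 4 rad/s).
It fails at once if the leaf is pressed hard (over 60 N) (contact force between the fingers and leaf above 60 N).
It fails at once if the leaf is pinched between the fingers (contact force between the fingers and leaf above 0.3 N and z of the grasp point in the frame of leaf between -0.004 and 0.004 m and x of the grasp point in the frame of leaf between -0.085 and 0.085 m and y of the grasp point in the frame of leaf between 0.012 and 0.172 m).
It fails at once if the lower leaf is turned up (value of joint lower_turn above 0.15 rad).
It fails at once if the jar, weight or dish is shoved, lifted or tipped (distance of any of jar, weight, dish from where it was at the start of the episode above 0.03 m or angle between any of jar, weight, dish's own z axis and vertical above 0.5 rad).
It also fails if it takes over 40 s, if anything falls off the work surface, if the arm or the gripper's body presses on something with over 40 N, if the wrist force passes 120 N, or if a joint passes its speed limit or range.

## Working session

There is one attempt and no reset: what is moved stays moved. The work goes in short steps, Python scripts to look and compute and a shell command to move; the robot and the scene stay as the last step left them, time stands still between calls to the robot, and variables do not carry over. Pictures are saved under pics/ and viewed, at most 10 in all, crops included, and the job is handed in when it is done.

```bash
mkdir -p pics; ls; python3 - <<'E'
from rig import sensors, grab_frame, camera_params, find_in, arm
import cv2, numpy as np
o=sensors.get_obs();print(o['time'],o['eef_pos'],o['tool_rot'],arm.pinch_z)
ims=[]
for c in ("scene","top"):
    im=grab_frame(c);cv2.imwrite(f"pics/{c}.png",im[...,::-1])
    for n in ("binder","leaf","spine","jar","weight","dish"):
        r=find_in(c,n)
        print(c,n,[(np.round(d['centre'],3).tolist(),round(d['p'],2)) for d in r[:2]])
E
```

```text
pics
0.0 [0.26201683 0.62184773 0.21791469] [-6.22201452e-01 -3.07908494e+00  1.72292857e-03] -0.0188
scene binder [([0.613, -0.027, 0.033], 0.79)]
scene leaf [([0.592, 0.018, 0.087], 0.95), ([0.621, 0.056, 0.036], 0.5)]
scene spine [([0.612, -0.03, 0.032], 0.77)]
scene jar [([0.604, -0.309, 0.044], 0.78)]
scene weight [([0.736, -0.118, 0.039], 0.58)]
scene dish [([0.397, -0.112, 0.01], 0.64)]
top binder [([0.565, -0.057, 0.029], 0.7)]
top leaf [([0.571, 0.018, 0.088], 0.63)]
top spine [([0.564, -0.051, 0.029], 0.69), ([0.714, -0.12, 0.038], 0.59)]
top jar [([0.579, -0.313, 0.068], 0.81)]
top weight [([0.715, -0.12, 0.037], 0.84), ([0.407, -0.11, 0.012], 0.67)]
top dish [([0.408, -0.107, 0.015], 0.61), ([0.713, -0.12, 0.038], 0.53)]
```

View pics/scene.png

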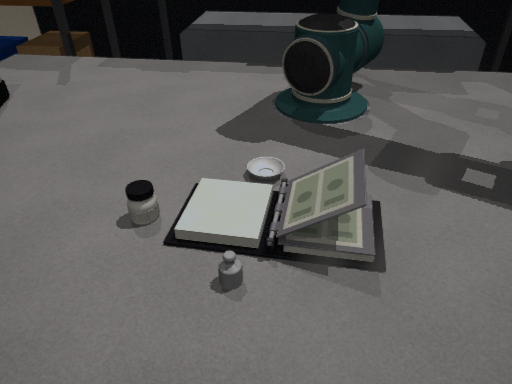

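View pics/top.png

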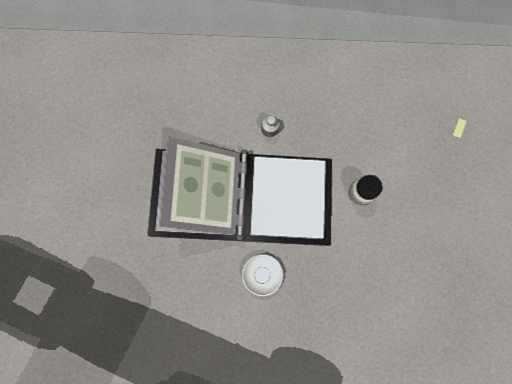

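The pictures agree with the networks. In the top view the board corners are about (155,150), (332,157), (330,243) and (149,236), and the rod runs from (243,153) to (240,238). The leaf's free edge runs from (168,138) to (157,232). In the scene view that edge runs from (363,154) to (368,207). Next I'll fit the pose and angle.

```bash
cat > geo.py <<'E'
import numpy as np
from scipy.spatial.transform import Rotation as R
def proj(c,X):
    p=c['R']@X+c['t'];q=np.array(c['intrinsics'])@p;return q[:2]/q[2]
def B(p,X): # binder->world
    c,s=np.cos(p[2]),np.sin(p[2]);return np.array([p[0]+c*X[0]-s*X[1],p[1]+s*X[0]+c*X[1],X[2]])
def leaf(th,x,y,z=0): # leaf->binder
    return np.array([x,y*np.cos(th)-z*np.sin(th),.034+y*np.sin(th)+z*np.cos(th)])
E
python3 - <<'E'
from geo import *
from rig import camera_params
from scipy.optimize import least_squares
T=camera_params("top");S=camera_params("scene")
b=lambda x,y:(lambda th:np.array([x*.095,y*.1925,.008]))
l=lambda x,y:(lambda th:leaf(th,x*.085,y))
obs=[(T,b(1,1),(155,150)),(T,b(1,-1),(332,157)),(T,b(-1,-1),(330,243)),(T,b(-1,1),(149,236)),
(T,l(1,.172),(168,138)),(T,l(-1,.172),(157,232)),(S,l(-1,.172),(363,154)),(S,l(1,.172),(368,207)),
(S,b(1,1),(381,258)),(S,b(1,-1),(172,247))]
f=lambda p:np.concatenate([proj(c,B(p,g(p[3])))-o for c,g,o in obs])
r=least_squares(f,[.57,-.05,0,.6],loss='soft_l1',f_scale=2)
print(r.x.round(4));print(f(r.x).reshape(-1,2).round(1).tolist())
for x in(1,-1):print(B(r.x,leaf(r.x[3],x*.085,.172)).round(3))
E
```

```text
[ 0.5705 -0.067  -0.0085  0.4952]
[[-0.6, -0.0], [0.1, -0.5], [2.6, 0.9], [-1.2, 2.4], [-3.7, 1.5], [1.1, -3.2], [-0.4, -1.8], [-0.4, 1.2], [3.4, 8.2], [-12.2, -4.2]]
[0.657 0.084 0.116]
[0.487 0.085 0.116]
```

```bash
python3 - <<'E'
import cv2,numpy as np
a=cv2.imread('pics/scene.png')[140:270,160:390];b=cv2.imread('pics/top.png')[125:255,140:370]
f=lambda i:cv2.convertScaleAbs(cv2.resize(i,None,fx=2.3,fy=2.3,interpolation=cv2.INTER_CUBIC),alpha=1.6)
cv2.imwrite('pics/c.png',np.vstack([f(a),f(b)]))
E
```

```text
(no output)
```

View pics/c.png

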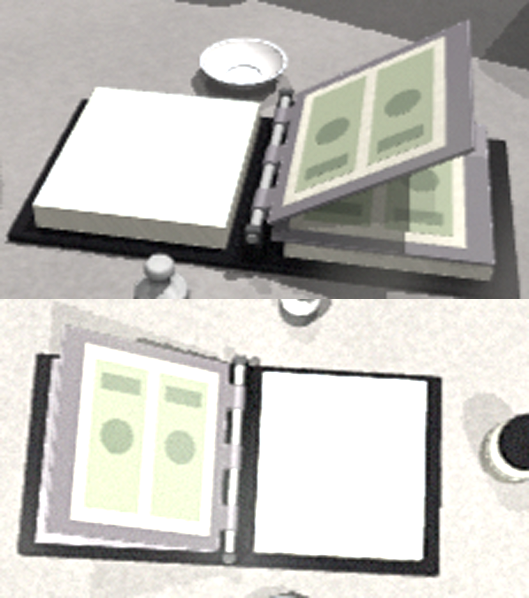

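The enlarged crop gives sharper corners. In the top view the leaf's free corners are (168.3,136.7) and (160.4,230.7). In the scene view they are (364.3,149.6) and (366,206), with board corners at (163.5,244.3) and (379.6,201).

```bash
python3 - <<'E'
from geo import *
from rig import camera_params
from scipy.optimize import least_squares
T=camera_params("top");S=camera_params("scene")
b=lambda x,y:(lambda th:np.array([x*.095,y*.1925,.008]))
l=lambda x,y:(lambda th:leaf(th,x*.085,y))
obs=[(T,b(1,1),(155.7,149.3)),(T,b(1,-1),(331.3,159)),(T,b(-1,-1),(329.6,244.6)),(T,b(-1,1),(148.7,235.4)),
(T,l(1,.172),(168.3,136.7)),(T,l(-1,.172),(160.4,230.7)),(S,l(-1,.172),(364.3,149.6)),(S,l(1,.172),(366,206)),
(S,b(1,-1),(163.5,244.3)),(S,b(-1,1),(379.6,201)),(S,b(-1,-1),(195.6,183.5))]
f=lambda p:np.concatenate([proj(c,B(p,g(p[3])))-o for c,g,o in obs])
r=least_squares(f,[.57,-.05,0,.6],loss='soft_l1',f_scale=2)
print(r.x.round(4));print(f(r.x).reshape(-1,2).round(1).tolist())
np.save('pose.npy',r.x)
for x in(1,-1):print(B(r.x,leaf(r.x[3],x*.085,.172)).round(3))
E
```

```text
[ 0.5712 -0.0643 -0.0277  0.5472]
[[-1.5, -1.3], [0.4, -1.2], [0.8, 0.7], [-2.9, 0.8], [-2.7, -0.2], [-2.9, -4.3], [-1.1, -0.1], [0.1, -0.6], [-2.7, -2.7], [-1.0, -1.8], [-1.9, -1.6]]
[0.66  0.08  0.123]
[0.49  0.085 0.123]
```

```bash
cat >> geo.py <<'E'
P=np.load('pose.npy') if __import__('os').path.exists('pose.npy') else None
def target(yb,zb,al,xb=0):
    a=np.radians(al);c,s=np.cos(a),np.sin(a)
    M=np.array([[0,1,0],[s,0,-c],[-c,0,-s]]) # cols x,y,z: binder frame
    return B(P,np.array([xb,yb,zb])), R.from_euler('z',P[2])*R.from_matrix(M)
def rows(ts,p0=None,R0=None):
    from rig import sensors
    o=sensors.get_obs();p0=np.array(o['eef_pos']);R0=R.from_rotvec(o['tool_rot'])
    print('t',o['time'],'F',np.round(o['force'],1))
    for p,r in ts:
        print((R0.inv().apply(p-p0)).round(3).tolist(),np.degrees((R0.inv()*r).as_rotvec()).round(1).tolist())
def onleaf(th,rho,d,al):
    l=leaf(th,0,rho,-d);return target(l[1],l[2],al)
E
python3 - <<'E'
from geo import *
w2=onleaf(P[3],.135,.035,35)
w1=(w2[0]-w2[1].apply([0,0,.11]),w2[1])
print(w1[0],w2[0]);rows([w1,w2])
E
```

```text
[0.57739603 0.15917507 0.13744447] [0.57490304 0.06910284 0.07435107]
t 0.7 F [-0.3  0.1  0.1]
[-0.47, -0.304, 0.081] [32.9, -48.0, 63.1]
[-0.503, -0.388, 0.144] [32.9, -48.0, 63.1]
```

```bash
python3 -m creep '[{"claw":0,"offset":[-0.04,-0.025,0],"rot":[3,-4,5.5]},{"claw":0,"offset":[-0.08,-0.05,0.01],"rot":[6,-8.5,11]},{"claw":0,"offset":[-0.12,-0.075,0.015],"rot":[9,-13,17]},{"claw":0,"offset":[-0.16,-0.1,0.02],"rot":[12,-17.5,23]},{"claw":0,"offset":[-0.2,-0.125,0.03],"rot":[15,-22,29]},{"claw":0,"offset":[-0.24,-0.15,0.04],"rot":[18,-26.5,35]},{"claw":0,"offset":[-0.28,-0.18,0.045],"rot":[21,-31,41]},{"claw":0,"offset":[-0.32,-0.205,0.05],"rot":[24,-35.5,47]},{"claw":0,"offset":[-0.36,-0.23,0.06],"rot":[27,-40,53]},{"claw":0,"offset":[-0.4,-0.26,0.07],"rot":[30,-44,58]},{"claw":0,"offset":[-0.44,-0.285,0.075],"rot":[32.9,-48,63.1]},{"claw":0,"offset":[-0.47,-0.304,0.081],"rot":[32.9,-48,63.1]}]'; python3 - <<'E'
from geo import *
from rig import grab_frame
import cv2
w2=onleaf(P[3],.135,.035,35)
w1=(w2[0]-w2[1].apply([0,0,.11]),w2[1])
rows([w1,w2])
cv2.imwrite('pics/s2.png',grab_frame('scene')[...,::-1])
E
```

```text
time: 1.9
eef_pos: [0.5782, 0.1571, 0.1356]
tool_rot: [1.67, 1.62, -0.876]
force: [-0.6, 0.2, 0.0]
opening: 0.002
grasp_force: 0.0
t 1.9 F [-0.6  0.2  0. ]
[-0.0, -0.001, -0.003] [-0.2, 0.2, -0.0]
[0.0, -0.0, 0.107] [-0.2, 0.2, -0.0]
```

View pics/s2.png

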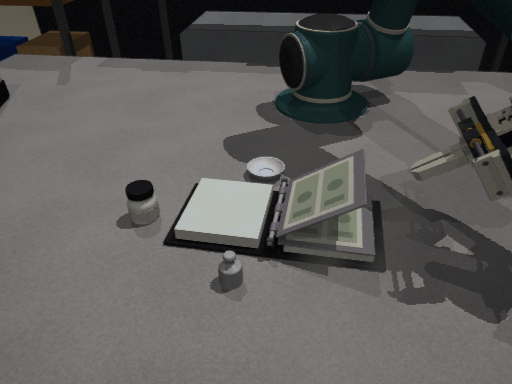

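The shut fingers' tip shows at (415,168), to the left of the leaf and clear of it, tilted as planned. I'll slide it under the leaf.

```bash
python3 -m creep '[{"claw":0,"offset":[0,0,0.02],"rot":[0,0,0]},{"claw":0,"offset":[0,0,0.04],"rot":[0,0,0]},{"claw":0,"offset":[0,0,0.06],"rot":[0,0,0]},{"claw":0,"offset":[0,0,0.08],"rot":[0,0,0]},{"claw":0,"offset":[0,0,0.095],"rot":[0,0,0]},{"claw":0,"offset":[0,0,0.107],"rot":[0,0,0]},{"claw":0,"offset":[0,0,0.107],"rot":[0,0,0]}]'; python3 - <<'E'
from geo import *
from rig import grab_frame
import cv2
th=np.linspace(P[3],1.3,12)
rows([onleaf(t,.135,.035-.025*min(1,i/3),35+55*(np.degrees(t)-31)/149) for i,t in enumerate(th)])
cv2.imwrite('pics/s3.png',grab_frame('scene')[120:300,220:512,::-1])
E
```

```text
time: 2.65
eef_pos: [0.5742, 0.0706, 0.0754]
tool_rot: [1.67, 1.625, -0.872]
force: [-0.3, -0.3, 0.1]
opening: 0.0006
grasp_force: 0.0
t 2.65 F [-0.3 -0.3  0.1]
[0.0, 0.001, 0.002] [-0.1, 0.2, 0.1]
[-0.017, 0.001, -0.001] [-0.1, 1.6, 0.1]
[-0.035, 0.001, -0.002] [-0.1, 3.0, 0.1]
[-0.053, 0.001, -0.001] [-0.1, 4.5, 0.1]
[-0.062, 0.001, 0.0] [-0.1, 5.9, 0.1]
[-0.071, 0.001, 0.002] [-0.1, 7.4, 0.1]
[-0.08, 0.001, 0.004] [-0.1, 8.8, 0.1]
[-0.089, 0.001, 0.007] [-0.1, 10.3, 0.1]
[-0.097, 0.001, 0.01] [-0.1, 11.7, 0.1]
[-0.106, 0.001, 0.014] [-0.1, 13.2, 0.1]
[-0.114, 0.001, 0.019] [-0.1, 14.6, 0.1]
[-0.122, 0.001, 0.024] [-0.1, 16.1, 0.1]
```

View pics/s3.png

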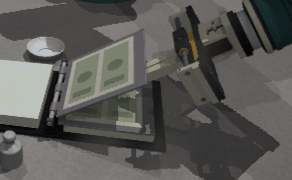

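The fingers are under the leaf, passing behind its edge at crop (145,70), and nothing is in contact yet. I'll push up slowly.

```bash
python3 -m creep '[{"claw":0,"offset":[-0.01,0.001,0],"rot":[0,1,0]},{"claw":0,"offset":[-0.02,0.001,-0.001],"rot":[0,2,0]},{"claw":0,"offset":[-0.029,0.001,-0.001],"rot":[0,3,0]},{"claw":0,"offset":[-0.038,0.001,-0.001],"rot":[0,4,0]},{"claw":0,"offset":[-0.047,0.001,-0.001],"rot":[0,4.5,0]},{"claw":0,"offset":[-0.056,0.001,0],"rot":[0,5.2,0]},{"claw":0,"offset":[-0.066,0.001,0.001],"rot":[0,6.5,0]},{"claw":0,"offset":[-0.076,0.001,0.003],"rot":[0,8,0]},{"claw":0,"offset":[-0.086,0.001,0.006],"rot":[0,9.7,0]},{"claw":0,"offset":[-0.097,0.001,0.010],"rot":[0,11.7,0]},{"claw":0,"offset":[-0.110,0.001,0.016],"rot":[0,14,0]},{"claw":0,"offset":[-0.122,0.001,0.024],"rot":[0,16,0]}]'; python3 - <<'E'
from geo import *
from rig import grab_frame
import cv2
th=np.linspace(1.3,2.25,13)[1:]
rows([onleaf(t,.135,.010,35+55*(np.degrees(t)-31)/149) for i,t in enumerate(th)])
cv2.imwrite('pics/s4.png',grab_frame('scene')[70:300,140:512,::-1])
E
```

```text
time: 3.9
eef_pos: [0.5733, -0.0187, 0.1634]
tool_rot: [1.858, 1.808, -0.655]
force: [0.7, 1.9, -2.3]
opening: 0.0003
grasp_force: 1.0
t 3.9 F [ 0.7  1.9 -2.3]
[-0.009, -0.001, 0.005] [-0.0, 1.5, 0.0]
[-0.018, -0.001, 0.01] [-0.0, 3.2, 0.0]
[-0.028, -0.001, 0.016] [-0.0, 4.9, 0.0]
[-0.036, -0.001, 0.022] [-0.0, 6.6, 0.0]
[-0.045, -0.001, 0.028] [-0.0, 8.2, 0.0]
[-0.052, -0.001, 0.036] [-0.0, 9.9, 0.0]
[-0.059, -0.001, 0.044] [-0.0, 11.6, 0.0]
[-0.066, -0.001, 0.053] [-0.0, 13.3, 0.0]
[-0.072, -0.001, 0.062] [-0.0, 14.9, 0.0]
[-0.077, -0.001, 0.071] [-0.0, 16.6, 0.0]
[-0.081, -0.001, 0.081] [-0.0, 18.3, 0.0]
[-0.084, -0.001, 0.091] [-0.0, 20.0, 0.0]
```

View pics/s4.png

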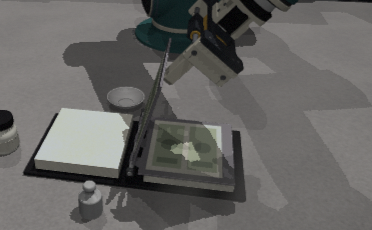

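The leaf is nearly upright: its edge runs from crop (168,40) to (145,120), with the fingers on its right and a force of about 3 N. The lower leaf is still flat. I'll continue along the arc.

```bash
python3 -m creep '[{"claw":0,"offset":[-0.009,-0.001,0.005],"rot":[0,1.5,0]},{"claw":0,"offset":[-0.018,-0.001,0.01],"rot":[0,3.2,0]},{"claw":0,"offset":[-0.028,-0.001,0.016],"rot":[0,4.9,0]},{"claw":0,"offset":[-0.036,-0.001,0.022],"rot":[0,6.6,0]},{"claw":0,"offset":[-0.045,-0.001,0.028],"rot":[0,8.2,0]},{"claw":0,"offset":[-0.052,-0.001,0.036],"rot":[0,9.9,0]},{"claw":0,"offset":[-0.059,-0.001,0.044],"rot":[0,11.6,0]},{"claw":0,"offset":[-0.066,-0.001,0.053],"rot":[0,13.3,0]},{"claw":0,"offset":[-0.072,-0.001,0.062],"rot":[0,14.9,0]},{"claw":0,"offset":[-0.077,-0.001,0.071],"rot":[0,16.6,0]},{"claw":0,"offset":[-0.081,-0.001,0.081],"rot":[0,18.3,0]},{"claw":0,"offset":[-0.084,-0.001,0.091],"rot":[0,20,0]}]'; python3 - <<'E'
from geo import *
th=np.linspace(2.25,3.05,13)[1:]
rows([onleaf(t,.135,.007,35+55*(np.degrees(t)-31)/149) for i,t in enumerate(th)])
E
```

```text
time: 5.15
eef_pos: [0.5687, -0.1411, 0.1444]
tool_rot: [2.073, 2.017, -0.345]
force: [0.4, 1.2, 0.0]
opening: 0.0006
grasp_force: 0.5
t 5.15 F [0.4 1.2 0. ]
[-0.007, 0.0, 0.009] [-0.0, 1.4, 0.0]
[-0.011, 0.0, 0.017] [-0.0, 2.8, 0.0]
[-0.015, 0.0, 0.025] [-0.0, 4.2, 0.0]
[-0.019, 0.0, 0.034] [-0.0, 5.7, 0.0]
[-0.021, 0.0, 0.042] [-0.0, 7.1, 0.0]
[-0.024, 0.0, 0.051] [-0.0, 8.5, 0.0]
[-0.025, 0.0, 0.06] [-0.0, 9.9, 0.0]
[-0.026, 0.0, 0.069] [-0.0, 11.3, 0.0]
[-0.027, 0.0, 0.078] [-0.0, 12.7, 0.0]
[-0.027, 0.0, 0.087] [-0.0, 14.1, 0.0]
[-0.026, 0.0, 0.096] [-0.0, 15.5, 0.0]
[-0.024, 0.0, 0.105] [-0.0, 16.9, 0.0]
```

```bash
python3 -m creep '[{"claw":0,"offset":[-0.007,0,0.009],"rot":[0,1.4,0]},{"claw":0,"offset":[-0.011,0,0.017],"rot":[0,2.8,0]},{"claw":0,"offset":[-0.015,0,0.025],"rot":[0,4.2,0]},{"claw":0,"offset":[-0.019,0,0.034],"rot":[0,5.7,0]},{"claw":0,"offset":[-0.021,0,0.042],"rot":[0,7.1,0]},{"claw":0,"offset":[-0.024,0,0.051],"rot":[0,8.5,0]},{"claw":0,"offset":[-0.025,0,0.06],"rot":[0,9.9,0]},{"claw":0,"offset":[-0.026,0,0.069],"rot":[0,11.3,0]},{"claw":0,"offset":[-0.027,0,0.078],"rot":[0,12.7,0]},{"claw":0,"offset":[-0.027,0,0.085],"rot":[0,14.1,0]},{"claw":0,"offset":[-0.026,0,0.09],"rot":[0,15.5,0]},{"claw":0,"offset":[-0.026,0,0.095],"rot":[0,16,0]}]'; python3 - <<'E'
from geo import *
from rig import grab_frame
import cv2
rows([target(-.135,z,88) for z in(.045,.04,.036,.034,.032)])
cv2.imwrite('pics/s5.png',grab_frame('scene')[70:300,100:472,::-1])
E
```

```text
time: 6.35
eef_pos: [0.5672, -0.196, 0.0627]
tool_rot: [2.227, 2.166, -0.058]
force: [-0.3, 1.9, 0.7]
opening: 0.0005
grasp_force: 0.4
t 6.35 F [-0.3  1.9  0.7]
[-0.002, 0.0, 0.018] [-0.1, 0.9, -0.0]
[-0.002, 0.0, 0.023] [-0.1, 0.9, -0.0]
[-0.002, 0.0, 0.027] [-0.1, 0.9, -0.0]
[-0.002, 0.0, 0.029] [-0.1, 0.9, -0.0]
[-0.002, 0.0, 0.031] [-0.1, 0.9, -0.0]
```

View pics/s5.png

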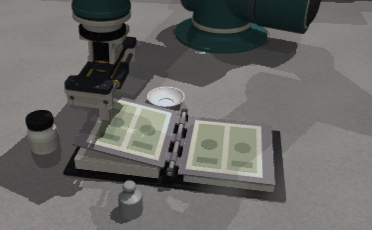

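The leaf is over and nearly down, with fingers on it near crop (105,105). The gap to the stack is small, and the jar, weight and dish haven't moved. I'll press gently.

```bash
python3 -m creep '[{"claw":0,"offset":[-0.001,0,0.004],"rot":[0,0,0]},{"claw":0,"offset":[-0.001,0,0.008],"rot":[0,0,0]},{"claw":0,"offset":[-0.002,0,0.012],"rot":[0,0,0]},{"claw":0,"offset":[-0.002,0,0.016],"rot":[0,0,0]},{"claw":0,"offset":[-0.002,0,0.019],"rot":[0,0,0]},{"claw":0,"offset":[-0.002,0,0.021],"rot":[0,0,0]},{"claw":0,"offset":[-0.002,0,0.023],"rot":[0,0,0]}]'
```

```text
time: 7.1
eef_pos: [0.5671, -0.199, 0.0401]
tool_rot: [2.226, 2.165, -0.059]
force: [0.1, -0.3, 1.4]
opening: 0.0005
grasp_force: 0.4
```

```bash
python3 -m creep '[{"claw":0,"offset":[0,0,0.001],"rot":[0,0,0]},{"claw":0,"offset":[0,0,0.002],"rot":[0,0,0]},{"claw":0,"offset":[0,0,0.003],"rot":[0,0,0]},{"claw":0,"offset":[0,0,0.003],"rot":[0,0,0]}]';  python3 -m creep '[{"claw":0,"offset":[0,0,0.0005],"rot":[0,0,0]},{"claw":0,"offset":[0,0,0.001],"rot":[0,0,0]},{"claw":0,"offset":[0,0,0.001],"rot":[0,0,0]}]'
```

```text
time: 7.5
eef_pos: [0.5671, -0.1991, 0.0372]
tool_rot: [2.226, 2.165, -0.059]
force: [0.0, -0.1, 0.2]
opening: 0.0008
grasp_force: 0.0
time: 7.8
eef_pos: [0.5672, -0.1992, 0.0365]
tool_rot: [2.226, 2.165, -0.059]
force: [-0.8, 0.9, 3.4]
opening: 0.0005
grasp_force: 1.7
```

```bash
python3 -m creep '[{"claw":0,"offset":[0,0,0.0005],"rot":[0,0,0]},{"claw":0,"offset":[0,0,0.001],"rot":[0,0,0]},{"claw":0,"offset":[0,0,0.001],"rot":[0,0,0]}]'
```

```text
time: 8.1
eef_pos: [0.5673, -0.1992, 0.0363]
tool_rot: [2.226, 2.165, -0.059]
force: [-6.4, 3.6, 12.8]
opening: 0.0005
grasp_force: 6.2
```

The height stays at 36.3 mm while the force climbs to 13 N, so the leaf is on its stop. I'll back off upward.

```bash
python3 -m creep '[{"claw":0,"offset":[0,0,-0.003],"rot":[0,0,0]},{"claw":0,"offset":[0,0,-0.01],"rot":[0,0,0]},{"claw":0,"offset":[0,0,-0.03],"rot":[0,0,0]},{"claw":0,"offset":[0,0,-0.06],"rot":[0,0,0]},{"claw":0,"offset":[0,0,-0.09],"rot":[0,0,0]},{"claw":0,"offset":[0,0,-0.12],"rot":[0,0,0]},{"claw":0,"offset":[0,0,-0.15],"rot":[0,0,0]},{"claw":0,"offset":[0,0,-0.15],"rot":[0,0,0]},{"claw":0,"offset":[0,0,-0.15],"rot":[0,0,0]}]'; python3 - <<'E'
from rig import grab_frame
import cv2
cv2.imwrite('pics/s6.png',cv2.resize(grab_frame('scene')[130:290,110:400,::-1],None,fx=2.5,fy=2.5))
E
```

```text
time: 9.0
eef_pos: [0.5677, -0.1915, 0.1856]
tool_rot: [2.225, 2.165, -0.058]
force: [-0.0, 0.6, -0.6]
opening: 0.0004
grasp_force: 0.0
```

View pics/s6.png

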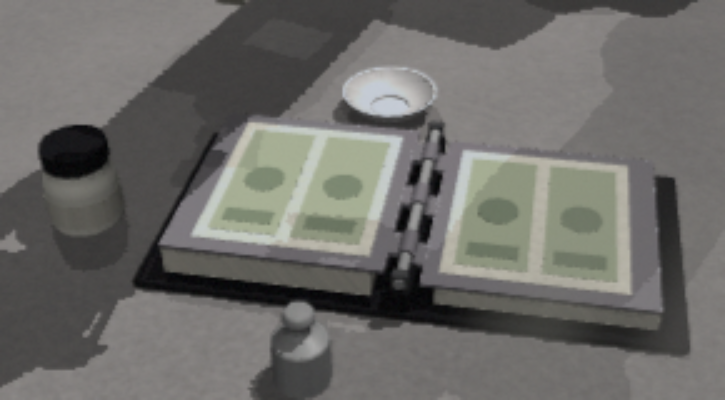

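Both leaves lie flat, the turned one at crop (290,190) and the lower one at (550,220). The jar, weight and dish are where they stood, and the arm is clear. I'll hand in.

```bash
python3 -c "
from rig import order
print(order.sign_off())"
```

```text
the job is handed in; nothing more can be done
None
```

The raised leaf was pushed over the spine, pressed flat on the -y half (about 13 N) and handed in; the last picture shows the lower leaf flat and the jar, weight and dish in place, but the sign-off returned no verdict.

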